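# Set out the seasonings in a row beside the stove

## Task

From the row of seasonings at the front of the bench, put the garlic bulb in the middle of the small steel dish and stand the tin in the middle of the saucer, these being the dish and saucer nearest the stove. Stand the pepper shaker on the bench exactly half-way between that dish and saucer, in line with them, and the spice jar straight in front of the shaker, on the side of the bench's front edge, leaving a gap of about 2 cm between the two. All but the garlic must stand upright; leave the other things on the bench where they are.

Things in the scene. Friction and masses are not known exactly. Their poses are not given: they have to be found in the camera images.
- garlic_center (a point): Whole garlic bulb, pinkish white, 56 mm wide and 56 mm high, stalk up, loose, about 35 g. The point is its centre, 28 mm above its underside; z is up along the stalk.
- tin_center (a point): Small round food tin, 57 mm in diameter, 72 mm high, loose, upright, standing in the front row with the garlic, shaker and jar (a like tin far back by the wall is not meant). The point is its centre, 36 mm above its underside; z is up its axis.
- shaker_center (a point): Round pepper shaker, clear glass body 44 mm in diameter with a narrower domed grey top, 90 mm high, loose, upright. The point is on its axis half-way up, 45 mm above its underside; it may lean by 2 or 3 degrees where it stands; z is up its axis.
- jar_center (a point): Round spice jar, clear body 41 mm in diameter with a flat dark lid of about the same width, 105 mm high, loose, upright. The point is on its axis half-way up, 52 mm above its underside; z is up its axis.
- dish: Shallow round pressed-steel dish, 116 mm across the rim, 19 mm high, with a flat floor in the middle; the garlic comes to rest about 7 mm above the bench; it does not move. The origin is the centre of its underside, on the bench top. The dish and the saucer always stand 260 mm apart, centre to centre; the line joining them is its y axis (either the +y or the -y direction), so the -x axis is square to the row, towards the bench's front edge (the robot's side).
- saucer: Round cream saucer, near the bench's front, 150 mm across, 17 mm high at the rim, with a flat floor in the middle on which the tin comes to rest about 10 mm above the bench; it does not move. The origin is the centre of its underside, on the bench top.
- tape_roll: Bystander: roll of brown tape lying flat, 92 mm across, 48 mm high, behind the row. The origin is the centre of its underside.
- lighter: Bystander: small red gas lighter, 78x24x12 mm, lying flat, behind the left end of the row. The origin is the centre of its underside.

How it is judged:
By the outcome, as a careful person would: the job done as asked, in the order asked, and still so for the second after the job is handed in, with the robot touching nothing.
It also fails if it takes over 104 s, if anything falls off the work surface, if the arm or the gripper's body presses on something with over 40 N, if the wrist force passes 120 N, or if a joint passes its speed limit or range.

## Robot

A 7-joint arm with a two-finger parallel gripper is mounted at the origin on a cart in front of the work surface, level with it; the furniture and walls round the work are solid. World frame = base frame: x ahead of the robot, y to its left, z up, the work surface at z = 0. Lengths are in m, angles in rad, forces in N, time in s.
With the tool pointing down it reaches from about 0.35 to 0.9 m from the base axis. Payload 8.1 kg.
Tool frame: the origin (TCP) lies at the centre of the arm's flange, where the gripper is bolted on; the fingertips stand 178 mm ahead of it and the grasp point (between the pads) lies 159 mm ahead of it; x points along the fingers, z is the direction in which the jaws open and shut, and the axes are right-handed (so a half turn about x gives the same grasp; the last joint's range is limited). The gripper opens to 92 mm and grips with 3 to 60 N. Pads are 19 mm wide; open, the fingers measure 130 mm over their backs; the gripper's body (75 mm by 190 mm) begins 47 mm behind the grasp point.
Start: joints at [-1.426, 0.434, 0.025, 1.573, -0.012, 1.134, -0.075], TCP at [0.153, 0.606, 0.405] pointing down, gripper open.
Joint ranges: [-2.62, 2.62], [-0.44, 2.09], [-1.27, 1.32], [0.08, 2.57], [-1.32, 4.46], [0.12, 2], [-2.74, 2.74]. Speed limits (rad/s): [2.22, 2.22, 3.01, 3.01, 3.14, 3.14, 3.14].

## Interface

Orientations are given as a rotation vector (axis times angle).
In Python, from cell import arm, get_image, search_frame, pinpoint gives the robot as it stands.
- The arm moves only by the tool arm_command, never from a script. Its argument "motion" is a list of rows, each a list of 7 numbers: the finger opening in mm, from 0 to 91.8, then the shift along the tool's x, y, z in mm, then the turn, a rotation vector about the tool's x, y, z in degrees. In form: [[fingers, x, y, z, ax, ay, az], ...]. A call has 1 to 5 rows; each row shifts and turns the commanded pose from where the row before left it, along the tool's axes as they then stand; what a row does not reach is not made up. A row lasts 1/8 s, in which the tool goes at most 62.5 mm and 10.7 degrees, less where a joint would pass 70% of its speed; a pose out of reach is approached as far as the arm can. A call with a gripper value outside its range is refused whole. The fingers move at their own pace and stop on an object; "newtons" is the grip in N (left out, the last holds). Time passes only in rows, so rows that do not move let the fingers close. It gives the time, the measured TCP pose, the force and the opening at its end, in the units of the state.
- arm.observe(): the state, without advancing time (a new reading comes with each control period).
- get_image(name): name is "scene" or "top" or "wrist"; returns a dict with "frame" (480x640x3 uint8, red, green, blue), "range_z" (480x640 float32, m along the optical axis (not along the pixel's ray), 0 where there is no reading), "K" (3x3 intrinsics, pixels), "origin" and "rotation" of the camera in the world; the wrist camera has in their place "tool_from_camera" (4x4, takes a point from camera to tool coordinates, whose origin is the TCP and whose axes are the tool frame's). Camera axes: x right, y down, z forward; pixel columns grow to the right and rows downward; lengths in m; the calibration is good to about 2 mm. A picture is of the moment at which its call begins: read the wrist's pose just before it.
- arm.sign_off(): hands the job in, once; it reports no verdict.
Trained networks look in the newest picture that a camera, given by its name, has taken for a name from the list of things; names that differ only in an ending like _2 or _b are one class to them, and where a whole thing is asked for, a point or a joint stands for the part that bears it (a point fixed in the world has none). Each returns a list of dicts, best first, with "p" (0 to 1); they miss things now and then, are a little off and sometimes report something else, mostly with a low value. They report only what shows in the picture. A call takes as long as a camera call.
- search_frame(camera, target): "point" ([x, y, z] in m, in world coordinates, good to about 4 mm: the middle of the surface that is visible of it).
- pinpoint(camera, target): "point" ([x, y, z] in m, in world coordinates, good to about 4 mm: a listed point, or the origin of a listed thing).
The state is a dict: "clock": time; "joints": joint angles; "dq": joint speeds; "joint_efforts": joint torques, N m; "position": TCP position; "ee_rot": TCP orientation; "force": force on the tool from outside, world axes, zero at the start; "ft_torque": the same for the moment, N m; "width": opening from 0.0 (shut) to 1.0 (fully open).
Only numpy, scipy, OpenCV 4.12 (cv2) and the standard library are available. Lean on these libraries where they do the work, as an engineer would, in place of code of your own. Each camera call takes 0.05 s, during which the arm holds its last target. There are 200 camera calls.

## Working session

There is one attempt and no reset: what is moved stays moved. The work goes in short steps, Python scripts to look and compute and a tool call to move; the robot and the scene stay as the last step left them, time stands still between calls to the robot, and variables do not carry over. Pictures are saved under pics/ and viewed, about 12 in all and at most 16, crops included, and the job is handed in when it is done.

Besides the shell and the picture viewer there is one more tool, called after "Emit:" as name(argument=value, ...) on one line, values as JSON. arm_command: Moves the arm, as the interface text tells. Its arguments: {"type":"object","properties":{"motion":{"type":"array"},"newtons":{"type":"number"}},"required":["motion"]}

```bash
ls; mkdir -p pics
python3 - <<'E'
from cell import arm,get_image,search_frame,pinpoint
import cv2,numpy as np
s=arm.observe();print({k:np.round(v,3) for k,v in s.items()})
for c in("scene","top"):
    im=get_image(c);cv2.imwrite(f"pics/{c}1.png",im["frame"][:,:,::-1]);print(c,np.round(im["origin"],3),np.round(im["K"],1).tolist(),np.round(im["rotation"],3).tolist())
    for t in "garlic_center tin_center shaker_center jar_center dish saucer tape_roll lighter".split():
        print(c,t,[(round(d["p"],2),np.round(d["point"],3).tolist()) for d in pinpoint(c,t)[:3]])
E
```

```text
pics
{'clock': np.float64(0.0), 'joints': array([-1.426,  0.435,  0.025,  1.574, -0.012,  1.134, -0.075]), 'dq': array([-0.   ,  0.001, -0.001,  0.001, -0.   ,  0.001, -0.001]), 'joint_efforts': array([ 2.0000e-03, -6.6786e+01,  9.8600e-01, -3.1445e+01, -6.0000e-02,
        4.3000e-02,  0.0000e+00]), 'position': array([0.153, 0.606, 0.404]), 'ee_rot': array([-1.026,  1.317,  1.024]), 'force': array([-1.385,  0.213,  1.134]), 'ft_torque': array([ 0.021, -0.01 ,  0.021]), 'width': np.float64(0.999)}
scene [ 0.171 -0.667  1.108] [[530.7, 0.0, 320.0], [0.0, 530.7, 232.8], [0.0, 0.0, 1.0]] [-2.388, 0.611, -0.191]
scene garlic_center [(0.63, [0.456, -0.178, 0.029])]
scene tin_center [(0.62, [0.44, -0.281, 0.034])]
scene shaker_center [(0.58, [0.449, 0.004, 0.041])]
scene jar_center [(0.97, [0.466, -0.083, 0.052])]
scene dish [(0.68, [0.467, 0.161, 0.002])]
scene saucer []
scene tape_roll [(0.58, [0.708, 0.352, 0.002])]
scene lighter [(0.58, [0.644, 0.473, -0.001])]
top [0.395 0.087 1.062] [[453.3, 0.0, 327.9], [0.0, 453.3, 233.8], [0.0, 0.0, 1.0]] [-2.106, 2.154, -0.178]
top garlic_center [(0.71, [0.456, -0.179, 0.025])]
top tin_center [(0.88, [0.434, -0.278, 0.034]), (0.53, [0.47, 0.166, -0.001])]
top shaker_center [(0.77, [0.449, 0.006, 0.045])]
top jar_center [(0.76, [0.468, -0.084, 0.051])]
top dish [(0.83, [0.473, 0.164, -0.002]), (0.35, [0.437, -0.276, 0.036])]
top saucer [(0.63, [0.48, 0.427, -0.0])]
top tape_roll [(0.88, [0.706, 0.355, -0.002])]
top lighter [(0.6, [0.652, 0.472, -0.002])]
```

View pics/top1.png

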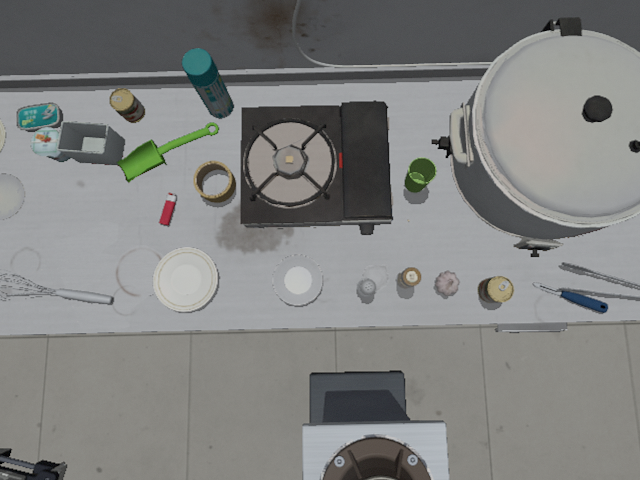

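View pics/scene1.png

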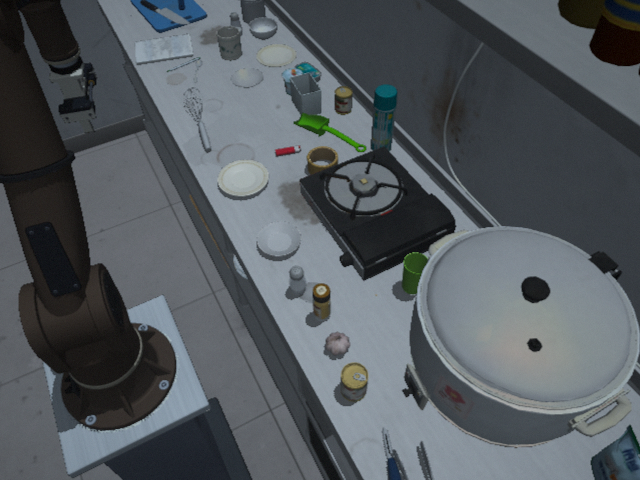

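Top view: saucer (185,279), dish (298,280), shaker (367,288), jar (410,277), garlic (447,284) and tin (495,290). The networks agree with this. Next I'll fit the rims from depth and write a motion helper.

```bash
cat > h.py <<'E'
from cell import arm,get_image,search_frame,pinpoint
import cv2,numpy as np
from scipy.spatial.transform import Rotation as Ro
from scipy.optimize import least_squares
def rv(r): 
    r=np.array(r); return r if r.shape==(3,3) else Ro.from_rotvec(r).as_matrix()
def pose():
    s=arm.observe(); R=rv(s["ee_rot"]); p=np.array(s["position"]); return s,p,R,p+R@[.159,0,0]
def cloud(c):
    s,p,R,_=pose(); im=get_image(c); K=im["K"]; z=im["range_z"]
    v,u=np.mgrid[:480,:640]; P=np.stack([(u-K[0,2])/K[0,0]*z,(v-K[1,2])/K[1,1]*z,z],-1)
    if c=="wrist": T=im["tool_from_camera"]; P=(P@T[:3,:3].T+T[:3,3])@R.T+p
    else: P=P@rv(im["rotation"]).T+im["origin"]
    P[z==0]=np.nan
    return im,P
def sel(P,c,r,z0,z1):
    Q=P.reshape(-1,3); Q=Q[np.isfinite(Q[:,0])]
    return Q[(np.hypot(*(Q[:,:2]-c[:2]).T)<r)&(Q[:,2]>z0)&(Q[:,2]<z1)]
def circ(Q,r=None):
    f=lambda a:np.hypot(Q[:,0]-a[0],Q[:,1]-a[1])-(r or a[2])
    x=least_squares(f,[*Q[:,:2].mean(0),r or .05],loss="soft_l1",f_scale=.002).x; return np.round(x,4)
def goto(g,jaw=None):
    """tool shift mm (current axes) from the grasp point now to g; turn about tool x to point jaws along world 'x'/'y' """
    s,p,R,q=pose(); print("t",round(float(s["clock"]),2),"grasp",np.round(q,4),"x",np.round(R[:,0],3),"z",np.round(R[:,2],3),"w",round(float(s["width"]),3),"F",np.round(s["force"],1))
    print(" shift mm",np.round(R.T@(np.array(g)-q)*1000,1))
    return R
E
python3 - <<'E'
from h import *
im,P=cloud("top")
for n,c,r in(("dish",(.472,.163),.066,),("saucer",(.48,.427),.085)):
    Q=sel(P,c,r,.013,.024); print(n,len(Q),circ(Q),np.round(Q[:,2].max(),4))
    Q=sel(P,c,.03,-.02,.03); print(np.median(Q[:,2]))
for n,c,r,z in(("garlic",(.456,-.178),.04,(.01,.08)),("tin",(.437,-.279),.035,(.066,.08)),("shaker",(.449,.005),.03,(.075,.1)),("jar",(.467,-.083),.03,(.095,.115))):
    Q=sel(P,c,r,*z); print(n,len(Q),np.round((Q[:,:2].max(0)+Q[:,:2].min(0))/2,4),np.round(np.ptp(Q[:,:2],axis=0),3),np.round(Q[:,2].max(),3))
goto([.456,-.178,.15])
# bench front edge, pot extents
b=P[:,300];ok=np.abs(b[:,2])<.006;print("edge x",np.nanmin(b[ok,0]))
Q=P.reshape(-1,3);Q=Q[(Q[:,2]>.05)&(Q[:,1]<-.2)&(Q[:,0]>.48)&(Q[:,1]>-.4)];print("pot min x",Q[:,0].min(),Q[:,2].max(),"stove",P[225,310])
E
```

```text
dish 661 [0.4714 0.1631 0.0527] 0.0231
0.0036889397546353564
saucer 1500 [0.4787 0.4223 0.0649] 0.0223
0.007064414359363447
garlic 447 [ 0.4545 -0.1772] [0.054 0.053] 0.062
tin 558 [ 0.4375 -0.28  ] [0.054 0.057] 0.078
shaker 206 [0.4477 0.0065] [0.032 0.033] 0.093
jar 299 [ 0.4663 -0.0832] [0.038 0.039] 0.111
t 0.95 grasp [0.1533 0.6059 0.2457] x [ 0.  0. -1.] z [0.245 0.969 0.   ] w 1.002 F [-0.5  0.3  0.1]
 shift mm [  95.7 -485.8 -685.7]
edge x 0.36280179474301216
pot min x 0.5058478445061729 0.32855505847157795 stove [0.5931102  0.13016141 0.03983449]
```

Run:
```python
from h import *
A=[]
for c in("top","scene"):
    im,P=cloud(c);A.append(P.reshape(-1,3))
Q=np.vstack(A);Q=Q[np.isfinite(Q[:,0])]
for y in np.arange(-.38,.0,.02):
    q=Q[(abs(Q[:,1]-y)<.01)&(Q[:,2]>.06)&(Q[:,0]>.49)&(Q[:,0]<.8)]
    print(round(y,2),len(q),np.round(q[:,0].min(),3) if len(q) else None, np.round(q[q[:,0].argmin(),2],3) if len(q) else None)
im=get_image("wrist");cv2.imwrite("pics/w0.png",im["frame"][:,:,::-1]);print(np.round(im["tool_from_camera"],3))
```

```text
-0.38 4828 0.511 0.072
-0.36 4865 0.502 0.069
-0.34 4962 0.521 0.099
-0.32 5604 0.526 0.112
-0.3 4948 0.55 0.139
-0.28 4243 0.559 0.182
-0.26 3655 0.572 0.245
-0.24 3455 0.588 0.249
-0.22 3409 0.611 0.25
-0.2 2993 0.642 0.252
-0.18 1762 0.666 0.206
-0.16 1384 0.677 0.211
-0.14 910 0.669 0.09
-0.12 723 0.667 0.098
-0.1 652 0.669 0.102
-0.08 213 0.693 0.08
-0.06 420 0.594 0.06
-0.04 1732 0.592 0.06
-0.02 1456 0.592 0.063
[[ 0.    -0.278  0.961  0.022]
 [-0.001 -0.961 -0.278  0.075]
 [ 1.    -0.001 -0.    -0.   ]
 [ 0.     0.     0.     1.   ]]
```

Emit:
arm_command(motion=[[91.8,0,-60,0,0,0,0],[91.8,0,-60,0,0,0,0],[91.8,0,-60,0,0,0,0],[91.8,0,-60,0,10,0,0],[91.8,0,-45,0,10,0,0]])

```text
clock: 1.72
position: [0.4299, 0.5273, 0.4047]
ee_rot: [-0.754, 1.435, 0.753]
force: [-0.2, 0.2, -0.4]
width: 1.001
```

```bash
cat >> h.py <<'E'
def plan(*way,phi=None,step=58,turn=9.5):
    """rows (tool mm, deg) through grasp-point waypoints; jaws to end at phi deg (mod 180) from world x, tool down"""
    goto(way[-1]); s,p,R,q=pose(); a=np.degrees(np.arctan2(R[1,2],R[0,2]))
    d=0 if phi is None else (a-phi+90)%180-90   # + about tool x lowers the angle
    pts=[];c=q
    for w in way:
        w=np.array(w); n=max(1,int(np.ceil(np.linalg.norm(w-c)*1000/step))); pts+=[(w-c)/n]*n; c=w
    n=max(len(pts),int(np.ceil(abs(d)/turn))); pts+=[np.zeros(3)]*(n-len(pts))
    print(" from angle",round(a,1),"turn",round(d,1),"tilt",np.round(R[2,0]+1,4))
    for i,m in enumerate(pts):
        b=np.radians(a-d*i/n); m=m*1000
        print(" ",[round(-m[2],1),round(-m[0]*np.sin(b)+m[1]*np.cos(b),1),round(m[0]*np.cos(b)+m[1]*np.sin(b),1),round(d/n,1),0,0])
E
python3 -c "
from h import *
plan([.43,.0,.2],[.4545,-.172,.16],phi=0)"
```

```text
t 1.73 grasp [0.4301 0.5273 0.2457] x [ 0.001 -0.    -1.   ] z [0.568 0.823 0.   ] w 1.001 F [-0.2  0.2 -0.4]
 shift mm [  85.8 -417.5 -561.5]
 from angle 55.4 turn 55.4 tilt 0.0
  [np.float64(4.6), np.float64(-30.0), np.float64(-43.4), np.float64(4.0), 0, 0]
  [np.float64(4.6), np.float64(-32.9), np.float64(-41.2), np.float64(4.0), 0, 0]
  [np.float64(4.6), np.float64(-35.7), np.float64(-38.9), np.float64(4.0), 0, 0]
  [np.float64(4.6), np.float64(-38.2), np.float64(-36.3), np.float64(4.0), 0, 0]
  [np.float64(4.6), np.float64(-40.7), np.float64(-33.6), np.float64(4.0), 0, 0]
  [np.float64(4.6), np.float64(-42.9), np.float64(-30.7), np.float64(4.0), 0, 0]
  [np.float64(4.6), np.float64(-44.9), np.float64(-27.7), np.float64(4.0), 0, 0]
  [np.float64(4.6), np.float64(-46.7), np.float64(-24.5), np.float64(4.0), 0, 0]
  [np.float64(4.6), np.float64(-48.3), np.float64(-21.2), np.float64(4.0), 0, 0]
  [np.float64(4.6), np.float64(-49.6), np.float64(-17.8), np.float64(4.0), 0, 0]
  [np.float64(10.0), np.float64(-43.0), np.float64(-5.8), np.float64(4.0), 0, 0]
  [np.float64(10.0), np.float64(-43.3), np.float64(-2.8), np.float64(4.0), 0, 0]
  [np.float64(10.0), np.float64(-43.4), np.float64(0.2), np.float64(4.0), 0, 0]
  [np.float64(10.0), np.float64(-43.3), np.float64(3.1), np.float64(4.0), 0, 0]
```

Emit:
arm_command(motion=[[80,5,-30,-43,4,0,0],[80,5,-33,-41,4,0,0],[80,5,-36,-39,4,0,0],[80,5,-38,-36,4,0,0],[80,5,-41,-34,4,0,0]])

```text
clock: 2.35
position: [0.429, 0.2632, 0.3798]
ee_rot: [-0.487, 1.515, 0.488]
force: [1.2, -0.3, 0.3]
width: 0.868
```

Emit:
arm_command(motion=[[80,5,-43,-31,4,0,0],[80,5,-45,-28,4,0,0],[80,5,-47,-25,4,0,0],[80,5,-48,-21,4,0,0],[80,5,-50,-18,4,0,0]])

```text
clock: 2.98
position: [0.4289, -0.0015, 0.3549]
ee_rot: [-0.215, 1.559, 0.215]
force: [0.8, -0.0, 1.1]
width: 0.871
```

Emit:
arm_command(motion=[[80,10,-43,-6,4,0,0],[80,10,-43,-3,4,0,0],[80,10,-43,0,4,0,0],[80,10,-43,3,4,0,0]])

```text
clock: 3.48
position: [0.4527, -0.1723, 0.3146]
ee_rot: [0.004, 1.57, -0.004]
force: [0.9, 0.8, 0.2]
width: 0.873
```

```bash
sed -i 's/print("  ",\[round/print("  ",[round/; s/        print(" ",\[\(.*\)\])$/        print(" ",*map(float,[\1]))/' h.py
python3 - <<'E'
from h import *
im,P=cloud("wrist");cv2.imwrite("pics/w1.png",im["frame"][:,:,::-1])
for t in("garlic_center","jar_center"): print([(round(d["p"],2),np.round(d["point"],3).tolist()) for d in pinpoint("wrist",t)[:2]])
Q=sel(P,(.4545,-.1772),.045,.015,.08);print(len(Q),np.round((Q[:,:2].max(0)+Q[:,:2].min(0))/2,4),np.ptp(Q,axis=0))
plan([.4545,-.1772,.034],phi=0)
E
```

```text
[(0.6, [0.457, -0.173, 0.034])]
[]
4493 [ 0.4554 -0.1766] [0.0562502  0.05353328 0.04019942]
t 3.62 grasp [ 0.4522 -0.1732  0.1555] x [-0.    -0.001 -1.   ] z [ 1.    -0.008 -0.   ] w 0.867 F [0.7 0.4 0.1]
 shift mm [121.5  -3.8   2.4]
 from angle -0.4 turn -0.4 tilt 0.0
  40.5 -1.3 0.8 -0.1 0.0 0.0
  40.5 -1.3 0.8 -0.1 0.0 0.0
  40.5 -1.3 0.8 -0.1 0.0 0.0
```

View pics/w1.png

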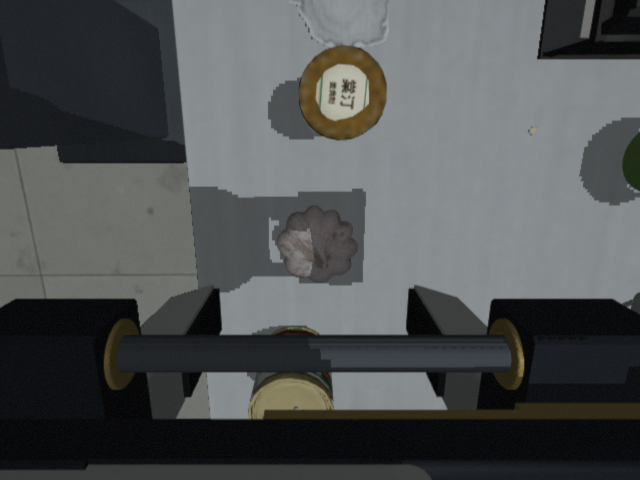

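Wrist view: garlic at (317,243) with the jaws clear on both sides, and jar at (342,92). The gripper body runs along the jaw direction. I'll descend and grip.

Emit:
arm_command(motion=[[80,41,-3,3,0,0,0],[80,40,0,0,0,0,0],[80,40,0,0,0,0,0],[80,0,0,0,0,0,0]])

```text
clock: 4.12
position: [0.4546, -0.1725, 0.1921]
ee_rot: [0.003, 1.575, -0.0]
force: [-0.2, 0.3, 0.7]
width: 0.874
```

Emit:
arm_command(motion=[[40,0,0,0,0,0,0],[40,0,0,0,0,0,0],[40,0,0,0,0,0,0],[40,0,0,0,0,0,0],[40,0,0,0,0,0,0]], newtons=12)

```text
clock: 4.75
position: [0.456, -0.1739, 0.1947]
ee_rot: [0.003, 1.569, -0.002]
force: [0.3, 1.0, 9.7]
width: 0.576
```

Emit:
arm_command(motion=[[40,-30,0,0,0,0,0],[40,-45,0,0,0,0,0],[40,-45,0,0,0,0,0],[40,-45,0,0,0,0,0]])

```text
clock: 5.25
position: [0.4551, -0.1739, 0.3604]
ee_rot: [0.003, 1.571, -0.003]
force: [1.1, 0.1, -0.3]
width: 0.573
```

Run:
```python
from h import *
plan([.4714,.1631,.15],[.4714,.1631,.045],phi=0)
```

```text
t 5.25 grasp [ 0.4551 -0.1739  0.2014] x [ 0.  0. -1.] z [ 1.    -0.004  0.   ] w 0.573 F [ 1.1  0.1 -0.3]
 shift mm [156.5 337.   15. ]
 from angle -0.2 turn -0.2 tilt 0.0
  8.6 56.2 2.5 -0.0 0.0 0.0
  8.6 56.2 2.5 -0.0 0.0 0.0
  8.6 56.2 2.6 -0.0 0.0 0.0
  8.6 56.2 2.6 -0.0 0.0 0.0
  8.6 56.2 2.6 -0.0 0.0 0.0
  8.6 56.2 2.6 -0.0 0.0 0.0
  52.5 0.0 0.0 -0.0 0.0 0.0
  52.5 0.0 0.0 -0.0 0.0 0.0
```

Emit:
arm_command(motion=[[40,8,56,3,0,0,0],[40,8,56,3,0,0,0],[40,8,56,3,0,0,0],[40,8,56,3,0,0,0],[40,8,56,2,0,0,0]])

```text
clock: 5.88
position: [0.4703, 0.1077, 0.319]
ee_rot: [0.003, 1.57, -0.002]
force: [0.3, -0.3, -0.3]
width: 0.572
```

Emit:
arm_command(motion=[[40,8,56,2,0,0,0],[40,30,0,0,0,0,0],[40,0,0,0,0,0,0]])

```text
clock: 6.25
position: [0.4717, 0.1621, 0.2795]
ee_rot: [0.0, 1.574, -0.003]
force: [0.2, 0.1, 0.3]
width: 0.575
```

Run:
```python
from h import *
im,P=cloud("wrist");a=im["frame"][:,:,::-1]
im2,P2=cloud("scene");b=im2["frame"][120:360,130:450,::-1]
cv2.imwrite("pics/w2.png",np.hstack([cv2.resize(a,(400,300)),cv2.resize(b,(400,300))]))
print("grasp",pose()[3])
for c in("wrist","scene","top"):
  for t in("garlic_center","dish"): print(c,t,[(round(d["p"],2),np.round(d["point"],3).tolist()) for d in pinpoint(c,t)[:2]])
Q=sel(P,(.4714,.1631),.066,.014,.024);print(len(Q),circ(Q,.0555))
goto([.4714,.1661,.043])
```

```text
grasp [0.47279501 0.16100243 0.12235633]
wrist garlic_center [(0.62, [0.473, 0.161, 0.119])]
wrist dish [(0.64, [0.47, 0.165, -0.002])]
scene garlic_center [(0.6, [0.475, 0.157, 0.111])]
scene dish [(0.55, [0.47, 0.162, -0.001])]
top garlic_center [(0.78, [0.453, -0.179, 0.026])]
top dish [(0.96, [0.472, 0.164, 0.0]), (0.58, [0.45, 0.006, 0.046])]
4019 [0.4714 0.1628 0.0555]
t 6.65 grasp [0.4731 0.1617 0.1224] x [ 0.001  0.001 -1.   ] z [ 1.    -0.004  0.001] w 0.575 F [ 0.1  0.1 -0.5]
 shift mm [79.4  4.3 -1.8]
```

View pics/w2.png

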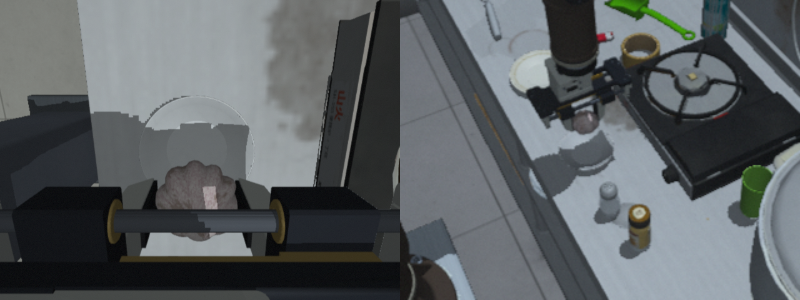

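The dish is confirmed at (.4714, .163), and the garlic is held about 7 mm below the grasp point. Lowering it.

Emit:
arm_command(motion=[[40,35,3,-2,0,0,0],[40,30,0,0,0,0,0],[40,8,0,0,0,0,0],[40,3,0,0,0,0,0],[40,0,0,0,0,0,0]])

```text
clock: 7.28
position: [0.4711, 0.165, 0.2055]
ee_rot: [0.003, 1.57, -0.003]
force: [0.8, -0.2, 0.0]
width: 0.571
```

```bash
python3 -c "
from h import *
goto([.4714,.1655,.042])"
```

```text
t 7.28 grasp [0.4713 0.1651 0.0465] x [ 0.001  0.001 -1.   ] z [ 1.    -0.004  0.001] w 0.571 F [ 0.8 -0.2  0. ]
 shift mm [4.5 0.4 0.1]
```

Emit:
arm_command(motion=[[40,2,0,0,0,0,0],[40,2,0,0,0,0,0],[40,0,0,0,0,0,0]])

```text
clock: 7.65
position: [0.471, 0.1656, 0.2014]
ee_rot: [0.003, 1.57, -0.001]
force: [-0.1, 1.4, 7.5]
width: 0.576
```

```bash
python3 -c "
from h import *
goto([.4714,.1655,.042])"
```

```text
t 7.65 grasp [0.4712 0.1658 0.0424] x [ 0.001  0.001 -1.   ] z [ 1.    -0.003  0.001] w 0.576 F [-0.1  1.4  7.5]
 shift mm [ 0.4 -0.3  0.2]
```

Emit:
arm_command(motion=[[60,0,0,0,0,0,0],[66,0,0,0,0,0,0],[68,-8,0,0,0,0,0],[70,-40,0,0,0,0,0],[80,-60,0,0,0,0,0]])

```text
clock: 8.28
position: [0.4701, 0.1648, 0.3093]
ee_rot: [0.001, 1.573, -0.005]
force: [1.4, 0.9, 0.7]
width: 0.827
```

Run:
```python
from h import *
im,P=cloud("wrist")
Q=sel(P,(.4714,.1631),.05,.025,.08);print(len(Q),np.round((Q[:,:2].max(0)+Q[:,:2].min(0))/2,4),np.ptp(Q,axis=0))
for c in("wrist","scene","top"):
    get_image(c);print([(round(d["p"],2),np.round(d["point"],3).tolist()) for d in pinpoint(c,"garlic_center")[:2]])
plan([.4375,-.03,.2],[.4375,-.274,.14],phi=90)
```

```text
4913 [0.4721 0.163 ] [0.05577377 0.05352629 0.03865318]
[(0.96, [0.474, 0.166, 0.041])]
[(0.76, [0.472, 0.162, 0.035])]
[]
t 8.62 grasp [0.4698 0.1648 0.1488] x [-0.002 -0.001 -1.   ] z [ 1.    -0.003 -0.002] w 0.874 F [0.  0.7 0.1]
 shift mm [   9.3 -438.9  -30.8]
 from angle -0.2 turn 89.8 tilt 0.0
  -12.8 -48.7 -7.9 9.0 0.0 0.0
  -12.8 -49.4 -0.2 9.0 0.0 0.0
  -12.8 -48.8 7.5 9.0 0.0 0.0
  -12.8 -47.0 15.0 9.0 0.0 0.0
  12.0 -39.4 28.8 9.0 0.0 0.0
  12.0 -34.4 34.6 9.0 0.0 0.0
  12.0 -28.6 39.5 9.0 0.0 0.0
  12.0 -22.1 43.5 9.0 0.0 0.0
  12.0 -15.0 46.4 9.0 0.0 0.0
  -0.0 0.0 0.0 9.0 0.0 0.0
```

```bash
sed -i 's/d=0 if phi is None else.*/d=0 if phi is None else (a-phi+180)%360-180/' h.py
python3 - <<'E'
from h import *
plan([.45,-.03,.2],[.4375,-.274,.14],phi=60)
E
```

```text
t 8.62 grasp [0.4698 0.1648 0.1488] x [-0.002 -0.001 -1.   ] z [ 1.    -0.003 -0.002] w 0.874 F [0.  0.7 0.1]
 shift mm [   9.3 -438.9  -30.8]
 from angle -0.2 turn -60.2 tilt 0.0
  -12.8 -48.7 -4.8 -6.7 0.0 0.0
  -12.8 -47.8 -10.4 -6.7 0.0 0.0
  -12.8 -46.3 -15.9 -6.7 0.0 0.0
  -12.8 -44.1 -21.2 -6.7 0.0 0.0
  12.0 -42.5 -24.1 -6.7 0.0 0.0
  12.0 -39.4 -28.8 -6.7 0.0 0.0
  12.0 -35.8 -33.2 -6.7 0.0 0.0
  12.0 -31.7 -37.2 -6.7 0.0 0.0
  12.0 -27.2 -40.6 -6.7 0.0 0.0
```

Emit:
arm_command(motion=[[88,-13,-49,-5,-6.7,0,0],[88,-13,-48,-10,-6.7,0,0],[88,-13,-46,-16,-6.7,0,0],[88,-13,-44,-21,-6.7,0,0],[88,12,-43,-24,-6.7,0,0]])

```text
clock: 9.25
position: [0.4489, -0.0805, 0.349]
ee_rot: [-0.459, 1.52, 0.458]
force: [0.5, -0.1, -0.8]
width: 0.958
```

Emit:
arm_command(motion=[[88,12,-39,-29,-6.7,0,0],[88,12,-36,-33,-6.7,0,0],[88,12,-32,-37,-6.7,0,0],[88,12,-27,-41,-6.7,0,0],[88,0,0,0,0,0,0]])

```text
clock: 9.88
position: [0.437, -0.2782, 0.2989]
ee_rot: [-0.812, 1.417, 0.814]
force: [-0.3, 1.0, 0.1]
width: 0.959
```

Run:
```python
from h import *
im,P=cloud("wrist");cv2.imwrite("pics/w3.png",cv2.resize(im["frame"][:,:,::-1],(400,300)))
Q=sel(P,(.4375,-.28),.04,.064,.082);print(len(Q),np.round((Q[:,:2].max(0)+Q[:,:2].min(0))/2,4),np.ptp(Q,axis=0),circ(Q))
print([(round(d["p"],2),np.round(d["point"],3).tolist()) for d in pinpoint("wrist","tin_center")[:2]])
plan([.4375,-.28,.046],phi=60)
```

```text
7998 [ 0.4374 -0.28  ] [0.05689543 0.05670955 0.00814337] [ 0.4376 -0.28    0.0202]
[]
t 9.97 grasp [ 0.4381 -0.2741  0.1405] x [-0.003  0.001 -1.   ] z [ 0.501  0.865 -0.   ] w 0.957 F [ 0.2  0.2 -0.6]
 shift mm [94.5 -2.7 -5.4]
 from angle 59.9 turn -0.1 tilt 0.0
  47.2 -1.2 -2.7 -0.0 0.0 0.0
  47.2 -1.2 -2.7 -0.0 0.0 0.0
```

View pics/w3.png

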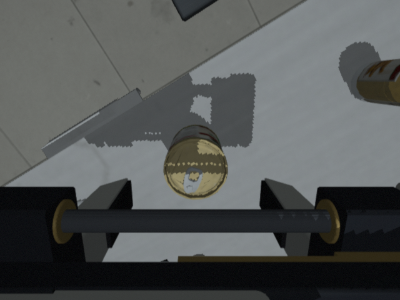

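The tin is at (195,165), between the open fingers and well clear of both. I'll descend and grip.

Emit:
arm_command(motion=[[88,30,-2.5,-5,0,0,0],[88,34,0,0,0,0,0],[88,30,0,0,0,0,0],[88,0,0,0,0,0,0]])

```text
clock: 10.48
position: [0.4385, -0.2776, 0.205]
ee_rot: [-0.815, 1.414, 0.822]
force: [-0.6, -0.4, 0.2]
width: 0.962
```

Emit:
arm_command(motion=[[45,0,0,0,0,0,0],[45,0,0,0,0,0,0],[45,0,0,0,0,0,0],[45,0,0,0,0,0,0],[45,0,0,0,0,0,0]], newtons=25)

```text
clock: 11.1
position: [0.439, -0.2799, 0.2074]
ee_rot: [-0.817, 1.411, 0.816]
force: [-0.8, 0.3, 6.4]
width: 0.622
```

Emit:
arm_command(motion=[[45,-10,0,0,0,0,0],[45,-35,0,0,0,0,0],[45,-50,0,0,0,0,0],[45,-50,0,0,0,0,0]])

```text
clock: 11.6
position: [0.4383, -0.2797, 0.3535]
ee_rot: [-0.816, 1.413, 0.817]
force: [1.9, -0.1, -0.9]
width: 0.621
```

Run:
```python
from h import *
plan([.46,.0,.21],[.4787,.417,.21],[.4787,.4223,.10],phi=60)
```

```text
t 11.6 grasp [ 0.4382 -0.2797  0.1945] x [-0.001  0.    -1.   ] z [ 0.499  0.867 -0.   ] w 0.621 F [ 1.9 -0.1 -0.9]
 shift mm [ 94.6 315.1 628.6]
 from angle 60.1 turn 0.1 tilt 0.0
  -3.1 24.1 50.6 0.0 0.0 0.0
  -3.1 24.1 50.6 0.0 0.0 0.0
  -3.1 24.1 50.6 0.0 0.0 0.0
  -3.1 24.1 50.6 0.0 0.0 0.0
  -3.1 24.1 50.6 0.0 0.0 0.0
  -0.0 24.0 46.3 0.0 0.0 0.0
  -0.0 24.0 46.3 0.0 0.0 0.0
  -0.0 24.0 46.3 0.0 0.0 0.0
  -0.0 24.0 46.3 0.0 0.0 0.0
  -0.0 24.0 46.3 0.0 0.0 0.0
  -0.0 24.0 46.3 0.0 0.0 0.0
  -0.0 24.0 46.3 0.0 0.0 0.0
  -0.0 24.0 46.3 0.0 0.0 0.0
  55.0 1.3 2.3 0.0 0.0 0.0
  55.0 1.3 2.3 0.0 0.0 0.0
```

Emit:
arm_command(motion=[[45,-4,24,50,0,0,0],[45,-4,24,50,0,0,0],[45,-4,24,50,0,0,0],[45,-4,24,50,0,0,0],[45,0,24,50,0,0,0]])

```text
clock: 12.22
position: [0.4591, -0.0017, 0.3686]
ee_rot: [-0.817, 1.411, 0.816]
force: [0.6, -0.5, -1.3]
width: 0.622
```

Emit:
arm_command(motion=[[45,0,24,47,0,0,0],[45,0,24,47,0,0,0],[45,0,24,46,0,0,0],[45,0,24,46,0,0,0],[45,0,24,46,0,0,0]])

```text
clock: 12.85
position: [0.4708, 0.2591, 0.3683]
ee_rot: [-0.817, 1.412, 0.816]
force: [1.1, -0.3, 0.1]
width: 0.62
```

Emit:
arm_command(motion=[[45,0,24,46,0,0,0],[45,0,24,46,0,0,0],[45,20,24,46,0,0,0],[45,30,0,0,0,0,0],[45,0,0,0,0,0,0]])

```text
clock: 13.48
position: [0.4765, 0.4127, 0.3157]
ee_rot: [-0.819, 1.417, 0.816]
force: [0.1, -1.5, -1.6]
width: 0.618
```

Run:
```python
from h import *
im,P=cloud("wrist");a=im["frame"][:,:,::-1]
im2,P2=cloud("scene");b=im2["frame"][100:340,130:450,::-1]
cv2.imwrite("pics/w4.png",np.hstack([cv2.resize(a,(400,300)),cv2.resize(b,(400,300))]))
for c in("wrist","scene"):
  for t in("tin_center","saucer"): print(c,t,[(round(d["p"],2),np.round(d["point"],3).tolist()) for d in pinpoint(c,t)[:2]])
Q=sel(P,(.4787,.4223),.09,.012,.022);print("rim",len(Q),circ(Q,.072),circ(Q))
g=pose()[3];Q=sel(P,g,.045,g[2]+.015,g[2]+.04);print("tin top",len(Q),np.round((Q.max(0)+Q.min(0))/2-g,4),np.ptp(Q,axis=0),np.round(np.percentile(Q[:,2],[50,95])-g[2],4))
goto([.4787,.4223,.058])
```

```text
wrist tin_center []
wrist saucer [(0.73, [0.478, 0.422, 0.001])]
scene tin_center [(0.55, [0.476, 0.409, 0.145])]
scene saucer [(0.58, [0.477, 0.428, -0.002]), (0.49, [0.475, 0.41, 0.148])]
rim 11415 [0.4848 0.4193 0.072 ] [0.4786 0.4235 0.0653]
tin top 11238 [-0.0045  0.0027  0.0275] [0.05591505 0.07388113 0.02499408] [0.0163 0.0334]
t 13.78 grasp [0.4782 0.413  0.1603] x [ 0.002  0.001 -1.   ] z [0.499 0.866 0.002] w 0.619 F [-0.1  0.4 -2. ]
 shift mm [102.3   4.3   8.1]
```

View pics/w4.png

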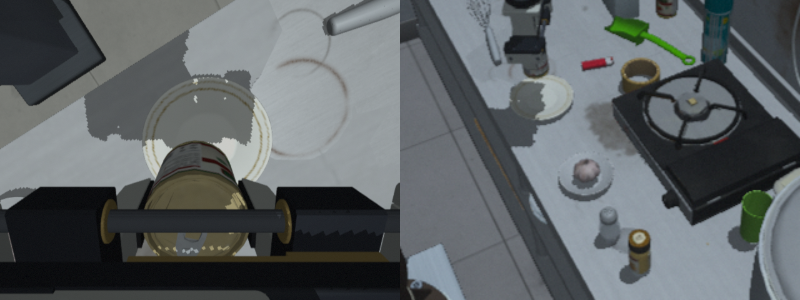

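The garlic sits in the dish. The tin hangs straight above the saucer, which fits at (.4786, .4228). Lowering it.

Emit:
arm_command(motion=[[45,45,4.5,8.5,0,0,0],[45,35,0,0,0,0,0],[45,12,0,0,0,0,0],[45,3,0,0,0,0,0],[45,0,0,0,0,0,0]])

```text
clock: 14.4
position: [0.4783, 0.4231, 0.2241]
ee_rot: [-0.816, 1.41, 0.817]
force: [0.2, 0.5, -1.4]
width: 0.619
```

```bash
python3 -c "
from h import *
goto([.479,.4225,.0584])"
```

```text
t 14.4 grasp [0.4786 0.4233 0.0651] x [ 0.001  0.001 -1.   ] z [0.499 0.867 0.002] w 0.619 F [ 0.2  0.5 -1.4]
 shift mm [ 6.7 -0.8 -0.5]
```

Emit:
arm_command(motion=[[45,4,0,0,0,0,0],[45,2,0,0,0,0,0],[45,1,0,0,0,0,0],[45,0,0,0,0,0,0]])

```text
clock: 14.9
position: [0.4782, 0.423, 0.218]
ee_rot: [-0.816, 1.41, 0.817]
force: [-4.2, -4.6, 16.4]
width: 0.623
```

Emit:
arm_command(motion=[[45,-1.5,0,0,0,0,0],[72,0,0,0,0,0,0],[76,0,0,0,0,0,0],[76,-30,0,0,0,0,0],[76,-55,0,0,0,0,0]])

```text
clock: 15.52
position: [0.477, 0.4224, 0.3009]
ee_rot: [-0.819, 1.417, 0.816]
force: [0.1, 1.0, 0.2]
width: 0.829
```

Run:
```python
from h import *
s,p,R,g=pose()
im,P=cloud("wrist")
Q=sel(P,(.4787,.4223),.045,.06,.1);print("tin top",len(Q),np.round((Q[:,:2].max(0)+Q[:,:2].min(0))/2,4),np.ptp(Q,axis=0))
T=Q[Q[:,2]>np.percentile(Q[:,2],50)-.003];A=np.c_[T[:,:2]-T[:,:2].mean(0),np.ones(len(T))];print("slope deg",np.degrees(np.linalg.lstsq(A,T[:,2],rcond=None)[0][:2]),np.median(T[:,2]))
get_image("scene");print([(round(d["p"],2),np.round(d["point"],3).tolist()) for d in pinpoint("scene","tin_center")[:2]])
plan([.46,.2,.19],[.448,.012,.16],phi=0)
```

```text
tin top 9251 [0.4772 0.4238] [0.0570373  0.05710207 0.02307988]
slope deg [-0.10480874 -0.58690887] 0.07820697635118054
[(0.75, [0.478, 0.422, 0.046])]
t 15.68 grasp [0.4793 0.4242 0.1463] x [ 0.004  0.004 -1.   ] z [0.499 0.867 0.006] w 0.828 F [-0.6  0.6 -1. ]
 shift mm [ -15.6 -178.4 -372.8]
 from angle 60.1 turn 60.1 tilt 0.0
  -10.9 -23.8 -51.0 7.5 0.0 0.0
  -10.9 -30.2 -47.4 7.5 0.0 0.0
  -10.9 -36.2 -43.1 7.5 0.0 0.0
  -10.9 -41.5 -38.0 7.5 0.0 0.0
  7.5 -39.2 -26.1 7.5 0.0 0.0
  7.5 -42.3 -20.8 7.5 0.0 0.0
  7.5 -44.6 -15.1 7.5 0.0 0.0
  7.5 -46.2 -9.1 7.5 0.0 0.0
```

Emit:
arm_command(motion=[[70,-11,-24,-51,7.5,0,0],[70,-11,-30,-47,7.5,0,0],[70,-11,-36,-43,7.5,0,0],[70,-11,-42,-38,7.5,0,0],[70,7,-39,-26,7.5,0,0]])

```text
clock: 16.3
position: [0.4558, 0.1498, 0.3394]
ee_rot: [-0.305, 1.548, 0.305]
force: [1.8, -0.2, -0.9]
width: 0.762
```

Emit:
arm_command(motion=[[70,7,-42,-21,7.5,0,0],[70,7,-45,-15,7.5,0,0],[70,7,-46,-9,7.5,0,0],[70,0,0,0,0,0,0]])

```text
clock: 16.8
position: [0.4462, 0.0078, 0.3172]
ee_rot: [0.003, 1.573, -0.006]
force: [-0.4, 0.4, 0.4]
width: 0.762
```

Run:
```python
from h import *
im,P=cloud("wrist");a=im["frame"][:,:,::-1]
im2,P2=cloud("scene");b=im2["frame"][230:350,240:400,::-1]
cv2.imwrite("pics/w5.png",np.hstack([cv2.resize(a,(400,300)),cv2.resize(b,(400,300))]))
for c in("wrist","scene"):
  for t in("shaker_center","jar_center"): print(c,t,[(round(d["p"],2),np.round(d["point"],3).tolist()) for d in pinpoint(c,t)[:2]])
for z0,z1 in((.005,.03),(.03,.06),(.06,.075),(.075,.095)):
  for N,X in(("w",P),("s",P2)):
    Q=sel(X,(.4477,.0065),.035,z0,z1);
    if len(Q)>10: print(N,z0,len(Q),np.round((Q[:,:2].max(0)+Q[:,:2].min(0))/2,4),np.ptp(Q,axis=0))
plan([.449,.006,.05],phi=0)
```

```text
wrist shaker_center [(0.63, [0.449, 0.005, 0.048])]
wrist jar_center [(0.97, [0.464, -0.082, 0.05])]
scene shaker_center [(0.66, [0.451, 0.008, 0.042])]
scene jar_center [(0.73, [0.466, -0.082, 0.051])]
w 0.005 217 [0.4491 0.0216] [0.04202764 0.01658323 0.02481598]
s 0.005 76 [0.4537 0.0058] [0.05607531 0.05920348 0.02462686]
w 0.03 1260 [0.449  0.0159] [0.04147785 0.02819281 0.02996995]
s 0.03 154 [0.4446 0.0014] [0.04009881 0.03112557 0.02981372]
w 0.06 298 [0.4479 0.0181] [0.03278697 0.01224908 0.01498707]
s 0.06 45 [ 0.4448 -0.0015] [0.03156573 0.01888829 0.01431374]
w 0.075 2607 [0.4477 0.0076] [0.03363783 0.03339171 0.0138606 ]
s 0.075 152 [0.4446 0.0067] [0.03295993 0.03212397 0.01819718]
t 17.1 grasp [0.4474 0.0122 0.1591] x [-0.  0. -1.] z [ 1.     0.004 -0.   ] w 0.759 F [0.9 0.4 0.1]
 shift mm [109.1  -6.2   1.6]
 from angle 0.2 turn 0.2 tilt 0.0
  54.5 -3.1 0.8 0.1 0.0 0.0
  54.5 -3.1 0.8 0.1 0.0 0.0
```

View pics/w5.png

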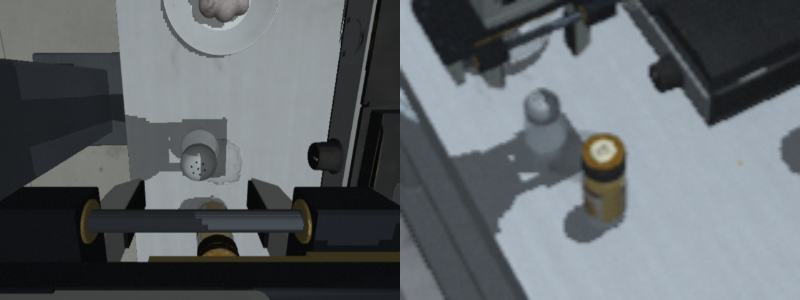

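The shaker is at (198,160), with its axis near (.4485, .0076) and a lean of about 1°. The jar is clear. I'll descend and grip.

Emit:
arm_command(motion=[[70,35,-4.5,1.5,0,0,0],[70,40,0,0,0,0,0],[70,35,0,0,0,0,0],[70,0,0,0,0,0,0]])

```text
clock: 17.6
position: [0.448, 0.0071, 0.2067]
ee_rot: [-0.003, 1.575, 0.002]
force: [-0.2, -0.1, -0.2]
width: 0.762
```

Emit:
arm_command(motion=[[35,0,0,0,0,0,0],[35,0,0,0,0,0,0],[35,0,0,0,0,0,0],[35,0,0,0,0,0,0],[35,0,0,0,0,0,0]], newtons=20)

```text
clock: 18.23
position: [0.4491, 0.0066, 0.2089]
ee_rot: [-0.001, 1.569, 0.002]
force: [-0.2, 0.6, 9.2]
width: 0.439
```

Emit:
arm_command(motion=[[35,-10,0,0,0,0,0],[35,-35,0,0,0,0,0],[35,-50,0,0,0,0,0],[35,-30,0,0,0,0,0]])

```text
clock: 18.73
position: [0.4488, 0.0062, 0.3356]
ee_rot: [-0.001, 1.569, 0.001]
force: [1.5, 0.1, -1.2]
width: 0.441
```

Run:
```python
from h import *
plan([.47,.2,.19],[.475,.285,.15],phi=0)
```

```text
t 18.73 grasp [0.4491 0.0062 0.1766] x [ 0.002  0.    -1.   ] z [1.    0.001 0.002] w 0.441 F [ 1.5  0.1 -1.2]
 shift mm [ 26.8 278.7  26.2]
 from angle 0.1 turn 0.1 tilt 0.0
  -3.3 48.4 5.3 0.0 0.0 0.0
  -3.3 48.4 5.3 0.0 0.0 0.0
  -3.3 48.4 5.3 0.0 0.0 0.0
  -3.3 48.4 5.3 0.0 0.0 0.0
  20.0 42.5 2.5 0.0 0.0 0.0
  20.0 42.5 2.5 0.0 0.0 0.0
```

Emit:
arm_command(motion=[[35,-3,48,5,0,0,0],[35,-3,48,5,0,0,0],[35,-3,48,5,0,0,0],[35,-3,48,5,0,0,0],[35,20,43,3,0,0,0]])

```text
clock: 19.35
position: [0.4719, 0.2436, 0.3269]
ee_rot: [-0.0, 1.568, 0.004]
force: [0.4, -0.1, -0.9]
width: 0.44
```

Emit:
arm_command(motion=[[35,20,43,3,0,0,0],[35,20,6,0,0,0,0],[35,0,0,0,0,0,0]])

```text
clock: 19.73
position: [0.4734, 0.2908, 0.2843]
ee_rot: [-0.004, 1.573, 0.001]
force: [-0.8, -1.1, -1.2]
width: 0.442
```

Run:
```python
from h import *
im,P=cloud("wrist");a=im["frame"][:,:,::-1]
im2,P2=cloud("scene");b=im2["frame"][150:270,190:350,::-1]
cv2.imwrite("pics/w6.png",np.hstack([cv2.resize(a,(400,300)),cv2.resize(b,(400,300))]))
s,p,R,g=pose()
for c in("wrist","scene"):
  for t in("shaker_center","dish","saucer"): print(c,t,[(round(d["p"],2),np.round(d["point"],3).tolist()) for d in pinpoint(c,t)[:2]])
for z0,z1 in((-.045,-.02),(-.02,.01),(.01,.03),(.03,.05)):
  for N,X in(("w",P),("s",P2)):
    Q=sel(X,g,.035,g[2]+z0,g[2]+z1);
    if len(Q)>10: print(N,z0,len(Q),np.round((Q[:,:2].max(0)+Q[:,:2].min(0))/2-g[:2],4),np.ptp(Q,axis=0),np.round(Q[:,2].max()-g[2],4))
D=np.array([.4714,.163]);S=np.array([.4786,.4228]);M=(D+S)/2;u=(S-D)/np.linalg.norm(S-D);print("mid",M,"jar",M+.0625*np.array([-u[1],u[0]]))
goto([*M,.051])
```

```text
wrist shaker_center [(0.6, [0.474, 0.292, 0.12])]
wrist dish []
wrist saucer []
scene shaker_center [(0.63, [0.478, 0.287, 0.12])]
scene dish [(0.8, [0.469, 0.162, 0.002])]
scene saucer [(0.58, [0.476, 0.424, -0.001])]
w -0.045 1187 [-0.0016  0.0157] [0.0496359  0.01662604 0.02495547] -0.02
s -0.045 81 [-0.0053 -0.0064] [0.03602075 0.02680846 0.02487161] -0.02
w -0.02 7036 [0.     0.0072] [0.06621863 0.03317332 0.02998898] 0.01
s -0.02 211 [ 0.0001 -0.0054] [0.06694029 0.0316834  0.0295358 ] 0.0096
w 0.01 3955 [-0.0014  0.0042] [0.06318327 0.02938148 0.01999476] 0.03
s 0.01 134 [ 0.0003 -0.0023] [0.06648666 0.03264831 0.01978814] 0.03
w 0.03 4409 [-0.0015  0.0042] [0.04612793 0.0256493  0.01999009] 0.05
s 0.03 66 [ 0.004  -0.0073] [0.04171484 0.04073865 0.01921216] 0.0497
mid [0.475  0.2929] jar [0.41252399 0.29463144]
t 20.12 grasp [0.4747 0.2903 0.127 ] x [ 0.001  0.001 -1.   ] z [1.    0.001 0.001] w 0.435 F [-0.2 -1.2 -1.6]
 shift mm [76.   2.5  0.3]
```

View pics/w6.png

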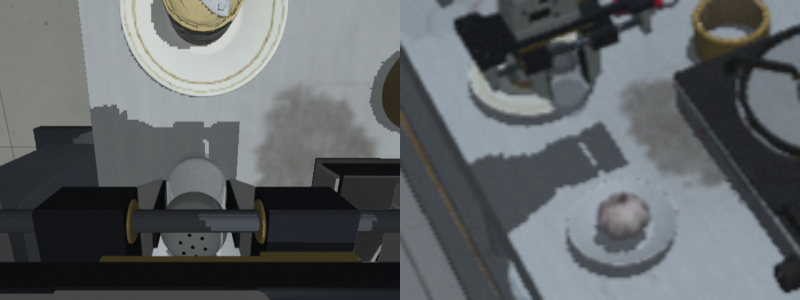

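The shaker is held upright, about 2 mm to +y of the grasp point. The target midpoint is (.475, .293). Lowering.

Emit:
arm_command(motion=[[35,30,1,0,0,0,0],[35,28,0,0,0,0,0],[35,10,0,0,0,0,0],[35,3,0,0,0,0,0],[35,0,0,0,0,0,0]])

```text
clock: 20.75
position: [0.4747, 0.2916, 0.2149]
ee_rot: [-0.001, 1.57, 0.002]
force: [0.2, 0.0, -0.6]
width: 0.439
```

```bash
python3 -c "
from h import *
goto([.475,.291,.050])"
```

```text
t 20.75 grasp [0.4748 0.2917 0.0559] x [ 0.001  0.001 -1.   ] z [1.    0.001 0.001] w 0.439 F [ 0.2  0.  -0.6]
 shift mm [ 5.9 -0.8  0.2]
```

Emit:
arm_command(motion=[[35,3,-0.5,0,0,0,0],[35,2,0,0,0,0,0],[35,1,0,0,0,0,0],[35,0,0,0,0,0,0]])

```text
clock: 21.25
position: [0.4744, 0.2911, 0.209]
ee_rot: [-0.001, 1.571, 0.002]
force: [-2.1, -1.5, 9.2]
width: 0.438
```

Emit:
arm_command(motion=[[50,-0.5,0,0,0,0,0],[60,0,0,0,0,0,0],[64,0,0,0,0,0,0],[66,-30,0,0,0,0,0],[70,-55,0,0,0,0,0]])

```text
clock: 21.88
position: [0.4736, 0.2908, 0.293]
ee_rot: [-0.004, 1.574, -0.001]
force: [-0.2, 1.6, -0.4]
width: 0.754
```

Run:
```python
from h import *
im,P=cloud("wrist");im2,P2=cloud("scene")
for c in("wrist","scene"):
  for t in("shaker_center",): print(c,t,[(round(d["p"],2),np.round(d["point"],3).tolist()) for d in pinpoint(c,t)[:2]])
for z0,z1 in((.005,.03),(.03,.06),(.075,.1)):
    Q=sel(P,(.475,.293),.035,z0,z1);
    if len(Q)>10: print(z0,len(Q),np.round(np.r_[Q.min(0),Q.max(0)],4),np.round((Q[:,:2].max(0)+Q[:,:2].min(0))/2,4))
plan([.47,.15,.21],[.466,-.078,.19],phi=60)
```

```text
wrist shaker_center [(0.72, [0.473, 0.29, 0.045])]
scene shaker_center [(0.75, [0.478, 0.291, 0.041])]
0.005 286 [0.4529 0.295  0.0052 0.4957 0.3143 0.03  ] [0.4743 0.3046]
0.03 1568 [0.4531 0.2877 0.03   0.4956 0.3139 0.06  ] [0.4743 0.3008]
0.075 3203 [0.4559 0.2749 0.075  0.4897 0.3085 0.089 ] [0.4728 0.2917]
t 22.07 grasp [0.4747 0.2916 0.1356] x [ 0.002  0.002 -1.   ] z [1.    0.002 0.002] w 0.76 F [-0.3  0.1 -0.8]
 shift mm [ -55.  -369.4   -9.4]
 from angle 0.1 turn -59.9 tilt 0.0
  -24.8 -47.2 -1.7 -8.6 0.0 0.0
  -24.8 -46.4 -8.7 -8.6 0.0 0.0
  -24.8 -44.6 -15.5 -8.6 0.0 0.0
  5.0 -50.9 -25.7 -8.6 0.0 0.0
  5.0 -46.5 -33.0 -8.6 0.0 0.0
  5.0 -41.1 -39.5 -8.6 0.0 0.0
  5.0 -34.7 -45.2 -8.6 0.0 0.0
```

Run:
```python
from h import *
plan([.47,.15,.21],[.466,-.078,.19],phi=88,turn=8.8)
```

```text
t 22.07 grasp [0.4747 0.2916 0.1356] x [ 0.002  0.002 -1.   ] z [1.    0.002 0.002] w 0.76 F [-0.3  0.1 -0.8]
 shift mm [ -55.  -369.4   -9.4]
 from angle 0.1 turn -87.9 tilt 0.0
  -24.8 -47.2 -1.7 -8.8 0.0 0.0
  -24.8 -46.4 -8.9 -8.8 0.0 0.0
  -24.8 -44.5 -15.8 -8.8 0.0 0.0
  5.0 -50.6 -26.3 -8.8 0.0 0.0
  5.0 -46.0 -33.7 -8.8 0.0 0.0
  5.0 -40.3 -40.4 -8.8 0.0 0.0
  5.0 -33.6 -46.0 -8.8 0.0 0.0
  -0.0 0.0 0.0 -8.8 0.0 0.0
  -0.0 0.0 0.0 -8.8 0.0 0.0
  -0.0 0.0 0.0 -8.8 0.0 0.0
```

Emit:
arm_command(motion=[[66,-25,-47,-2,-8.8,0,0],[66,-25,-46,-9,-8.8,0,0],[66,-25,-45,-16,-8.8,0,0],[66,5,-51,-26,-8.8,0,0],[66,5,-46,-34,-8.8,0,0]])

```text
clock: 22.7
position: [0.4668, 0.0336, 0.3579]
ee_rot: [-0.606, 1.485, 0.607]
force: [0.2, -0.6, 0.1]
width: 0.722
```

Emit:
arm_command(motion=[[66,5,-40,-40,-8.8,0,0],[66,5,-34,-46,-8.8,0,0],[66,0,0,0,-8.8,0,0],[66,0,0,0,-8.8,0,0],[66,0,0,0,-8.8,0,0]])

```text
clock: 23.32
position: [0.4654, -0.0765, 0.3475]
ee_rot: [-1.182, 1.227, 1.186]
force: [0.0, 0.6, 0.6]
width: 0.722
```

Emit:
arm_command(motion=[[66,0,0,0,0,0,0]])

```text
clock: 23.45
position: [0.4655, -0.0764, 0.3478]
ee_rot: [-1.178, 1.229, 1.181]
force: [-0.5, 0.3, -0.2]
width: 0.72
```

Run:
```python
from h import *
im,P=cloud("wrist");a=im["frame"][:,:,::-1]
im2,P2=cloud("scene");b=im2["frame"][120:360,130:450,::-1]
cv2.imwrite("pics/w7.png",np.hstack([cv2.resize(a,(400,300)),cv2.resize(b,(400,300))]))
for c in("wrist","scene"):
  for t in("jar_center",): print(c,t,[(round(d["p"],2),np.round(d["point"],3).tolist()) for d in pinpoint(c,t)[:2]])
for z0,z1 in((.03,.06),(.098,.115)):
    Q=sel(P,(.466,-.083),.035,z0,z1);
    if len(Q)>10: print(z0,len(Q),np.round(np.r_[Q.min(0),Q.max(0)],4),np.round((Q[:,:2].max(0)+Q[:,:2].min(0))/2,4))
plan([.466,-.083,.064],phi=88.4)
```

```text
wrist jar_center [(0.69, [0.464, -0.084, 0.048])]
scene jar_center [(0.73, [0.47, -0.082, 0.054])]
0.03 393 [ 0.4456 -0.1025  0.0301  0.4633 -0.0634  0.0598] [ 0.4545 -0.083 ]
0.098 3495 [ 0.4466 -0.1033  0.098   0.4862 -0.0632  0.1059] [ 0.4664 -0.0832]
t 23.65 grasp [ 0.4657 -0.0763  0.1895] x [-0.001  0.    -1.   ] z [ 0.042  0.999 -0.   ] w 0.717 F [ 0.4  0.3 -0.6]
 shift mm [125.5  -0.7  -6.6]
 from angle 87.6 turn -0.8 tilt 0.0
  41.8 -0.2 -2.2 -0.3 0.0 0.0
  41.8 -0.2 -2.2 -0.3 0.0 0.0
  41.8 -0.2 -2.2 -0.3 0.0 0.0
```

View pics/w7.png

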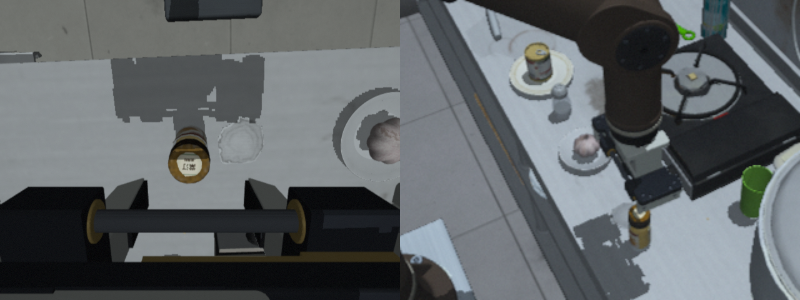

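The tin, shaker and garlic all look right. The jar is at (190,163), between the fingers. I'll descend and grip.

Emit:
arm_command(motion=[[66,40,0,-7,0,0,0],[66,45,-0.5,0,0,0,0],[66,40,0,0,0,0,0],[66,0,0,0,0,0,0]])

```text
clock: 24.15
position: [0.465, -0.0832, 0.2219]
ee_rot: [-1.177, 1.232, 1.183]
force: [1.1, 0.1, 1.2]
width: 0.721
```

Emit:
arm_command(motion=[[33,0,0,0,0,0,0],[33,0,0,0,0,0,0],[33,0,0,0,0,0,0],[33,0,0,0,0,0,0],[33,0,0,0,0,0,0]], newtons=20)

```text
clock: 24.78
position: [0.4667, -0.0834, 0.225]
ee_rot: [-1.181, 1.226, 1.179]
force: [-1.3, 1.1, 8.7]
width: 0.443
```

Emit:
arm_command(motion=[[33,-10,0,0,0,0,0],[33,-35,0,0,0,0,0],[33,-50,0,0,0,0,0],[33,-30,0,0,0,0,0]])

```text
clock: 25.28
position: [0.4662, -0.0837, 0.3517]
ee_rot: [-1.181, 1.226, 1.178]
force: [0.8, 0.5, -1.0]
width: 0.442
```

Run:
```python
from h import *
plan([.44,.1,.195],[.41,.23,.18],[.41,.2945,.16],phi=88.4)
```

```text
t 25.27 grasp [ 0.4665 -0.0837  0.1927] x [ 0.002 -0.    -1.   ] z [0.04  0.999 0.   ] w 0.442 F [ 0.8  0.5 -1. ]
 shift mm [ 32.5  71.6 375.6]
 from angle 87.7 turn -0.7 tilt 0.0
  -0.6 8.4 45.6 -0.1 0.0 0.0
  -0.6 8.4 45.6 -0.1 0.0 0.0
  -0.6 8.3 45.6 -0.1 0.0 0.0
  -0.6 8.3 45.7 -0.1 0.0 0.0
  5.0 11.5 43.0 -0.1 0.0 0.0
  5.0 11.4 43.0 -0.1 0.0 0.0
  5.0 11.4 43.0 -0.1 0.0 0.0
  10.0 1.0 32.2 -0.1 0.0 0.0
  10.0 0.9 32.2 -0.1 0.0 0.0
```

Emit:
arm_command(motion=[[33,0,8,46,0,0,0],[33,0,8,46,0,0,0],[33,0,8,46,0,0,0],[33,0,8,46,0,0,0],[33,5,12,43,0,0,0]])

```text
clock: 25.9
position: [0.4308, 0.1466, 0.3449]
ee_rot: [-1.18, 1.226, 1.179]
force: [0.5, -0.1, -1.7]
width: 0.435
```

Emit:
arm_command(motion=[[33,5,12,43,0,0,0],[33,5,11,43,0,0,0],[33,10,1,32,-0.5,0,0],[33,10,1,32,0,0,0],[33,0,0,0,0,0,0]])

```text
clock: 26.52
position: [0.4109, 0.2982, 0.3137]
ee_rot: [-1.189, 1.222, 1.19]
force: [0.8, -0.9, -0.4]
width: 0.439
```

Run:
```python
from h import *
s,p,R,g=pose()
im,P=cloud("wrist");a=im["frame"][:,:,::-1]
im2,P2=cloud("scene");b=im2["frame"][120:270,180:380,::-1]
cv2.imwrite("pics/w8.png",np.hstack([cv2.resize(a,(400,300)),cv2.resize(b,(400,300))]))
for c in("wrist","scene","top"):
  if c=="top":get_image(c)
  for t in("jar_center","shaker_center"): print(c,t,[(round(d["p"],2),np.round(d["point"],3).tolist()) for d in pinpoint(c,t)[:2]])
for z0,z1 in((-.06,-.03),(.02,.035),(.036,.045)):
    Q=sel(P,g,.03,g[2]+z0,g[2]+z1)
    if len(Q)>10: print(z0,len(Q),np.round(np.r_[Q.min(0)-g,Q.max(0)-g],4))
goto([.4123,.2940,.066])
```

```text
wrist jar_center []
wrist shaker_center []
scene jar_center [(0.55, [0.411, 0.296, 0.143])]
scene shaker_center [(0.67, [0.479, 0.293, 0.041]), (0.31, [0.646, 0.471, 0.001])]
top jar_center []
top shaker_center [(0.68, [0.473, 0.292, 0.045])]
-0.06 1213 [-0.0217 -0.0194 -0.06   -0.0067  0.0186 -0.03  ]
0.02 2780 [-0.021  -0.0275  0.02    0.0119  0.0284  0.035 ]
0.036 5572 [-0.0207 -0.0231  0.036   0.0063  0.023   0.045 ]
t 26.98 grasp [0.4119 0.2955 0.1552] x [ 0.  0. -1.] z [0.031 1.    0.   ] w 0.44 F [-0.4 -0.5 -1. ]
 shift mm [89.2 -0.4 -1.5]
```

View pics/w8.png

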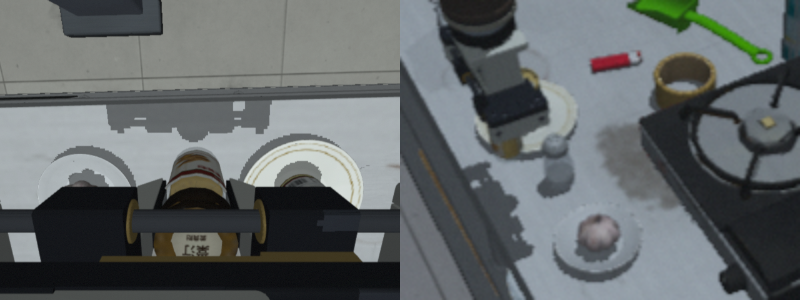

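The jar is held upright, with its axis within 1 mm of the grasp point. Shaker at (.474, .292). Lowering.

Emit:
arm_command(motion=[[33,35,-0.5,-1.5,0,0,0],[33,35,0,0,0,0,0],[33,10,0,0,0,0,0],[33,3,0,0,0,0,0],[33,0,0,0,0,0,0]])

```text
clock: 27.6
position: [0.4126, 0.2947, 0.2318]
ee_rot: [-1.186, 1.222, 1.186]
force: [0.3, 0.4, -1.5]
width: 0.443
```

```bash
python3 -c "
from h import *
goto([.4125,.294,.066])"
```

```text
t 27.6 grasp [0.4127 0.2948 0.0728] x [ 0.001  0.001 -1.   ] z [0.031 1.    0.001] w 0.443 F [ 0.3  0.4 -1.5]
 shift mm [ 6.8  0.2 -0.9]
```

Emit:
arm_command(motion=[[33,4,0,-0.7,0,0,0],[33,2,0,0,0,0,0],[33,1,0,0,0,0,0],[33,0,0,0,0,0,0]])

```text
clock: 28.1
position: [0.4123, 0.2939, 0.225]
ee_rot: [-1.186, 1.222, 1.187]
force: [-2.2, -3.2, 13.6]
width: 0.44
```

Emit:
arm_command(motion=[[46,-0.7,0,0,0,0,0],[56,0,0,0,0,0,0],[60,0,0,0,0,0,0],[62,-30,0,0,0,0,0],[70,-55,0,0,0,0,0]])

```text
clock: 28.72
position: [0.4115, 0.2934, 0.309]
ee_rot: [-1.188, 1.228, 1.188]
force: [1.7, 1.0, -0.8]
width: 0.734
```

Emit:
arm_command(motion=[[70,-55,0,0,0,0,0],[70,-50,0,0,0,0,0],[70,0,-40,0,0,0,0],[70,0,0,0,0,0,0]])

```text
clock: 29.22
position: [0.4542, 0.2918, 0.4151]
ee_rot: [-1.186, 1.223, 1.183]
force: [-0.9, -0.1, 0.4]
width: 0.764
```

Run:
```python
from h import *
im,P=cloud("wrist");a=im["frame"][:,:,::-1]
im2,P2=cloud("scene");b=im2["frame"][120:270,180:380,::-1]
cv2.imwrite("pics/w9.png",np.hstack([cv2.resize(a,(400,300)),cv2.resize(b,(400,300))]))
for n,c,r,z in(("garlic",(.472,.163),.045,(.025,.08)),("tin",(.478,.423),.04,(.07,.1)),("shaker top",(.474,.292),.028,(.075,.1)),("shaker body",(.474,.292),.03,(.01,.06)),("jar lid",(.412,.294),.03,(.095,.115)),("jar body",(.412,.294),.03,(.02,.06))):
    Q=sel(P,c,r,*z)
    if len(Q)>10: print(n,len(Q),np.round((Q[:,:2].max(0)+Q[:,:2].min(0))/2,4),np.round(np.r_[Q.min(0),Q.max(0)],4))
get_image("top")
for c in("wrist","scene","top"):
  for t in"garlic_center tin_center shaker_center jar_center dish saucer tape_roll lighter".split(): print(c,t,[(round(d["p"],2),np.round(d["point"],3).tolist()) for d in pinpoint(c,t)[:1]])
goto([.4,.29,.3])
```

```text
garlic 2625 [0.472 0.163] [0.4438 0.136  0.0251 0.5002 0.1899 0.0627]
tin 4000 [0.4774 0.4236] [0.449  0.3949 0.07   0.5058 0.4522 0.0828]
shaker top 1311 [0.4728 0.2914] [0.456  0.2748 0.075  0.4897 0.308  0.0889]
shaker body 681 [0.4681 0.293 ] [0.4529 0.272  0.011  0.4832 0.314  0.0599]
jar lid 2441 [0.4118 0.2939] [0.3923 0.2739 0.0951 0.4314 0.3139 0.1071]
jar body 44 [0.3942 0.2945] [0.3912 0.2811 0.0205 0.3973 0.308  0.0584]
wrist garlic_center [(0.6, [0.473, 0.165, 0.04])]
wrist tin_center [(0.73, [0.477, 0.42, 0.05])]
wrist shaker_center [(0.77, [0.478, 0.29, 0.043])]
wrist jar_center [(0.53, [0.71, 0.358, -0.0])]
wrist dish [(0.6, [0.473, 0.166, -0.0])]
wrist saucer []
wrist tape_roll [(0.57, [0.709, 0.357, -0.0])]
wrist lighter [(0.36, [0.472, 0.288, 0.047])]
scene garlic_center [(0.55, [0.472, 0.162, 0.036])]
scene tin_center [(0.58, [0.477, 0.419, 0.044])]
scene shaker_center [(0.73, [0.476, 0.292, 0.043])]
scene jar_center [(0.75, [0.411, 0.297, 0.052])]
scene dish []
scene saucer [(0.85, [0.48, 0.424, -0.002])]
scene tape_roll [(0.57, [0.707, 0.354, 0.001])]
scene lighter [(0.56, [0.645, 0.475, 0.0])]
top garlic_center [(0.79, [0.473, 0.162, 0.033])]
top tin_center []
top shaker_center []
top jar_center [(0.62, [0.411, 0.289, 0.052])]
top dish [(0.85, [0.473, 0.166, -0.0])]
top saucer []
top tape_roll [(0.96, [0.706, 0.356, -0.001])]
top lighter [(0.52, [0.649, 0.473, -0.002])]
t 30.57 grasp [0.4522 0.2925 0.2556] x [ 0.  0. -1.] z [0.031 1.    0.   ] w 0.762 F [-0.2  0.3  0.8]
 shift mm [-44.4  52.1  -4.1]
```

View pics/w9.png

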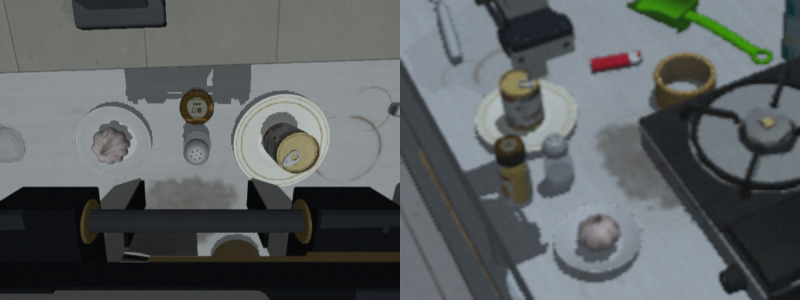

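```bash
python3 -c "
from cell import arm
print(arm.sign_off())"
```

```text
the job is handed in; nothing more can be done
None
```

The job is done and handed in at about 31 s of robot time. I moved the things in the order asked: garlic, tin, shaker, jar.

| Item | Measured centre, x, y (m) | Target, x, y (m) | Note |
|---|---|---|---|
| Garlic | (0.472, 0.163) | dish centre (0.471, 0.163) | sits stalk up |
| Tin | (0.477, 0.424) | saucer centre (0.479, 0.423) | upright, about 2 mm off centre |
| Shaker | (0.474, 0.292) | midpoint (0.475, 0.293) | upright, about 1° apparent lean |
| Jar | (0.412, 0.294) | 62.5 mm straight in front of the shaker | upright, gap about 2 cm |

- **Bystanders:** in the last pictures the tape roll and lighter were found where they started, to within a few millimetres.
- **Arm:** the gripper was open and well above everything at hand-in. The largest force I read was about 16 N, when setting down the tin.
- **Checks that failed or disagreed:**
  - Some network detections were missing in the last round, for example the tin, shaker and saucer from the top camera.
  - The wrist network mistook the tape roll for the jar and the shaker for the lighter, both with a low score.
  - The top camera put the jar about 5 mm off in y.
  - Depth and the pictures supported the table's figures instead.

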